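Take the wiper bar out of the machine's tray through its service opening

ROBOT

A 6-joint arm with a two-finger parallel gripper is mounted at the origin on the work surface. World frame = base frame: x ahead of the robot, y to its left, z up, the work surface at z = 0. Lengths are in m, angles in rad, forces in N, time in s.
With the tool pointing down it reaches from about 0.325 to 0.85 m from the base axis. Payload 4.4 kg.
Tool frame: the origin (TCP) lies between the finger pads; the fingertips stand 8 mm ahead of it and the grasp point (between the pads) lies 11 mm behind it; y points along the fingers, x is the direction in which the jaws open and shut, and the axes are right-handed (so a half turn about y gives the same grasp; the last joint's range is limited). The gripper opens to 94 mm and grips with 3 to 60 N. Pads are 16 mm wide; open, the fingers measure 119 mm over their backs; the gripper's body (75 mm by 177 mm) begins 78 mm behind the grasp point.
Start: joints at [1.016, 0.207, 1.542, -0, 1.393, -0.15], TCP at [0.226, 0.529, 0.213] pointing down, gripper open.
Joint ranges: [-2.73, 2.73], [-0.86, 2.22], [0.23, 2.46], [-1.11, 4.25], [0.08, 2.63], [-2.82, 2.82]. Speed limits (rad/s): [2.79, 2.79, 3.14, 3.14, 3.14, 3.14].

INTERFACE

Orientations are given as a rotation vector (axis times angle).
In Python, from rig import * gives the robot as it stands.
- The arm moves only by the shell command python3 -m pendant 'ROWS' [OPENING] [FORCE]. ROWS is JSON, one flat list of numbers, 6 for each row, row after row: the shift along the tool's x, y, z in cm, then the turn, a rotation vector about the tool's x, y, z in rad. A call has 1 to 5 rows; each row shifts and turns the pose as measured when the row begins, along the tool's axes as they then stand; what a row does not reach is not made up. A row lasts 1/8 s, in which the tool goes at most 62.5 mm and 10.7 degrees, less where a joint would pass 70% of its speed; a pose out of reach is approached as far as the arm can. A call is refused whole if a number of a shift passes 6.25 or a number of a turn 0.188, either way. A call with a gripper value outside its range is refused whole. OPENING is the opening, from 0 (shut) to 1 (fully open), set as the call begins (- or left out, the last holds). The fingers move at their own pace and stop on an object; FORCE is the grip in N (left out, the last holds). Time passes only in rows, so rows that do not move let the fingers close. It gives the time, the measured TCP pose, the force and the opening at its end, in the units of the state.
- get_state(): the state, without advancing time (a new reading comes with each control period).
- camera(name): name is "scene" or "top" or "wrist"; returns the picture (420x560x3 uint8, red, green, blue); there is no depth.
- calibration(name): a dict with "K" (3x3 intrinsics, pixels), "origin" and "rotation" of the camera in the world. Camera axes: x right, y up, looking along -z (the intrinsics and any distortion apply to the point x, -y, -z); pixel columns grow to the right and rows downward; lengths in m; the calibration is good to about 2 mm. A picture is of the moment at which its call begins: read the wrist's pose just before it. calibration takes no time and is no camera call; for the wrist camera it gives the pose at the moment of the call.
- close_job(): hands the job in, once; it reports no verdict.
The state is a dict: "clock": time; "joint_pos": joint angles; "qd": joint speeds; "joint_efforts": joint torques, N m; "ee_pos": TCP position; "tool_rot": TCP orientation; "contact_force": force on the tool from outside, world axes, zero at the start; "ft_torque": the same for the moment, N m; "width": opening from 0.0 (shut) to 1.0 (fully open).
Only numpy, scipy, OpenCV 4.12 (cv2) and the standard library are available. Lean on these libraries where they do the work, as an engineer would, in place of code of your own. Each camera call takes 0.05 s, during which the arm holds its last target.

TASK

The wiper bar lies inside the machine's drip tray, under a cover whose service opening is shorter than the bar. Grip the bar, tilt it so that one end comes out first, thread it out through the opening, and finish still holding it level and still above the opening, about 10 cm over the cover and touching nothing but the gripper. Leave the jar, the wrench and the collar beside the machine where they are.

Things in the scene. Friction and masses are not known exactly. Their poses are not given: they have to be found in the camera images.
- machine: Fixed machine base: flat closed steel tray, 170 mm (its x) by 380 mm (its y), with a white sheet cover, 67 mm high; origin at the centre of its underside, on the table. Lower than the cover, beside its +x wall, up to 190 mm to +x: a black motor driving a short steel roller between two brackets, and a brass drain cock with a red hand wheel.
- opening (a point): Centre of the rectangular opening, level with the cover's top face, 67 mm above the table; x across the machine, y along it, z up. Opening 140 mm (x) by 180 mm (y). The cover is 5 mm thick. Below it the cavity is 160 mm (x) by 370 mm (y), centred under the opening, its floor 12 mm above the table: 50 mm clear height.
- bar_center (a point): Centre of the wiper bar: a straight rigid rail with a rubber lip along its underside, 20 mm wide (its x), 250 mm long (its y), 24 mm high (its z, up at the start), about 0.3 kg, centre of mass here. It lies loose on the cavity floor, roughly along the machine's length, its middle seen through the opening and both ends under the cover.
- bar_end_a (a point): Middle of the bar's +y end face (125 mm from its centre).
- bar_end_b (a point): Middle of the bar's -y end face (125 mm from its centre).
- jar: Bystander: amber jar with steel lid, 64 mm across, 85 mm high, standing on the table; origin at the centre of its underside.
- wrench: Bystander: wrench 170 mm long lying on the table; origin under its middle, x along it.
- collar: Bystander: steel collar, 60 mm outside diameter, 28 mm high, flat on the table; origin at the centre of its underside.

How it is judged:
By the outcome, as a careful person would: the job done as asked, in the order asked, and still so for the second after the job is handed in, while the arm keeps its last pose, push and grip.
It also fails if it takes over 45 s, if anything falls off the work surface, if the arm or the gripper's body presses on something with over 40 N, if the wrist force passes 120 N, or if a joint passes its speed limit or range.

## Working session

There is one attempt and no reset: what is moved stays moved. The work goes in short steps, Python scripts to look and compute and a shell command to move; the robot and the scene stay as the last step left them, time stands still between calls to the robot, and variables do not carry over. Pictures are saved under pics/ and viewed, and the job is handed in when it is done.

```bash
ls; mkdir -p pics
python3 - <<'E'
from rig import *
import cv2
s=get_state()
print({k:s[k] for k in s})
for n in ("scene","top","wrist"):
    c=calibration(n); print(n,c)
    cv2.imwrite(f"pics/{n}0.png",camera(n)[:,:,::-1])
E
```

```text
pics
{'clock': 0.0, 'joint_pos': array([ 1.01649024e+00,  2.07460492e-01,  1.54293256e+00, -1.05907541e-05,
        1.39348050e+00, -1.50493067e-01]), 'qd': array([0.0023132 , 0.00086528, 0.00014534, 0.00120915, 0.00048687,
       0.00045383]), 'joint_efforts': array([-8.56316947e-04, -3.70872366e+01, -2.81412363e+01,  6.98282174e-02,
        3.59090371e-02, -1.41969754e-04]), 'ee_pos': array([0.2255274 , 0.52807633, 0.21227795]), 'tool_rot': array([-1.37458803, -0.90523842,  0.90863943]), 'contact_force': array([-0.24304599, -0.21579481, -0.17942574]), 'ft_torque': array([ 0.01443054, -0.01953522,  0.01744101]), 'width': 1.0012800193125992}
scene {'K': array([[514.20610881,   0.        , 285.94301529],
       [  0.        , 514.20610881, 204.33629275],
       [  0.        ,   0.        ,   1.        ]]), 'origin': array([1.35166077, 0.49731787, 0.97725047]), 'rotation': array([0.4905753 , 0.85993741, 1.98074424])}
top {'K': array([[526.1324786 ,   0.        , 274.1903203 ],
       [  0.        , 526.1324786 , 203.22873012],
       [  0.        ,   0.        ,   1.        ]]), 'origin': array([ 3.25163802e-01, -1.51090102e-03,  1.62375472e+00]), 'rotation': array([ 0.09903646, -0.12059847, -1.57401119])}
wrist {'K': array([[361.16683791,   0.        , 278.90912551],
       [  0.        , 361.16683791, 219.29729624],
       [  0.        ,   0.        ,   1.        ]]), 'origin': array([0.15225728, 0.55938827, 0.38442628]), 'rotation': array([-0.24461712, -0.16111124,  1.1596741 ])}
```

View pics/scene0.png

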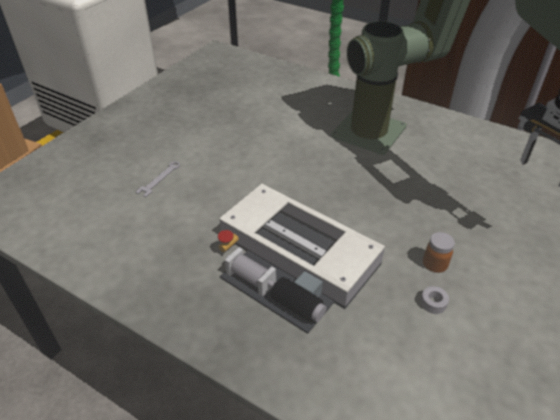

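View pics/top0.png

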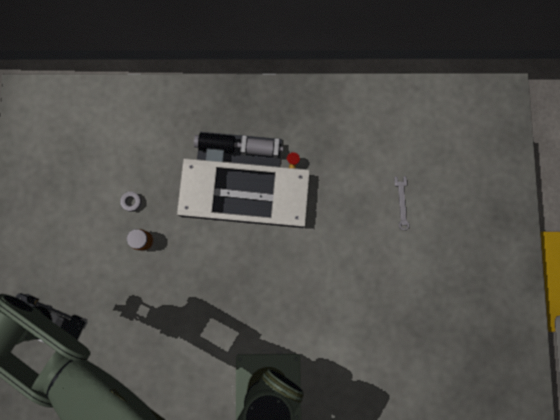

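View pics/wrist0.png

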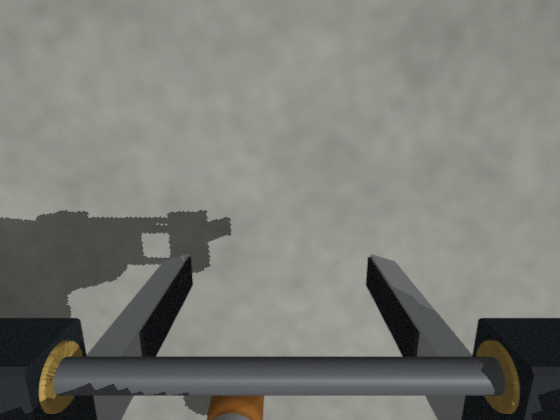

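```bash
cat > h.py <<'E'
from rig import *
import cv2, numpy as np
from scipy.spatial.transform import Rotation as R
def ray(c,uv):
    K=c["K"];u,v=uv
    d=np.array([(u-K[0,2])/K[0,0],-(v-K[1,2])/K[1,1],-1.])
    return np.array(c["origin"]),R.from_rotvec(c["rotation"]).apply(d)
def onz(c,uv,z):
    o,d=ray(c,uv); return o+d*(z-o[2])/d[2]
def proj(c,p):
    q=R.from_rotvec(c["rotation"]).inv().apply(np.asarray(p)-c["origin"])
    K=c["K"];return np.array([K[0,0]*q[0]/-q[2]+K[0,2],K[1,1]*-q[1]/-q[2]+K[1,2]])
E
python3 - <<'E'
from h import *
np.set_printoptions(precision=4,suppress=True)
for n,roi in (("top",(170,150,320,235)),("scene",(205,175,400,310))):
    im=cv2.imread(f"pics/{n}0.png");c=calibration(n)
    x0,y0,x1,y1=roi
    g=im.min(axis=2)
    m=np.zeros(g.shape,np.uint8); m[y0:y1,x0:x1]=(g[y0:y1,x0:x1]>165)*255
    cs,h=cv2.findContours(m,cv2.RETR_CCOMP,cv2.CHAIN_APPROX_NONE)
    for k in cs:
        if cv2.contourArea(k)<400: continue
        e=cv2.approxPolyDP(k,0.03*cv2.arcLength(k,True),True)[:,0]
        print(n,cv2.contourArea(k)); 
        for p in e: print(p,onz(c,p,0.067))
    cv2.imwrite(f"pics/{n}_crop.png",cv2.resize(im[y0:y1,x0:x1],None,fx=4 if n=="scene" else 5,fy=4 if n=="scene" else 5,interpolation=cv2.INTER_CUBIC))
s=get_state();print(R.from_rotvec(s["tool_rot"]).as_matrix(),R.from_rotvec(calibration("wrist")["rotation"]).as_matrix())
E
```

```text
scene 7569.0
[221 217] [ 0.6386 -0.1245  0.067 ]
[346 290] [0.6789 0.2484 0.067 ]
[383 247] [0.5171 0.2663 0.067 ]
[263 184] [ 0.4751 -0.1047  0.067 ]
scene 3120.5
[287 201] [ 0.4991 -0.0137  0.067 ]
[346 231] [0.5159 0.167  0.067 ]
[314 266] [0.6558 0.1546 0.067 ]
[254 233] [ 0.6412 -0.022   0.067 ]
[[ 0.3929 -0.0009 -0.9196]
 [ 0.9196 -0.0014  0.3929]
 [-0.0017 -1.      0.0003]] [[ 0.3925 -0.8848 -0.2512]
 [ 0.9197  0.3776  0.1073]
 [-0.0001 -0.2732  0.962 ]]
```

View pics/top_crop.png

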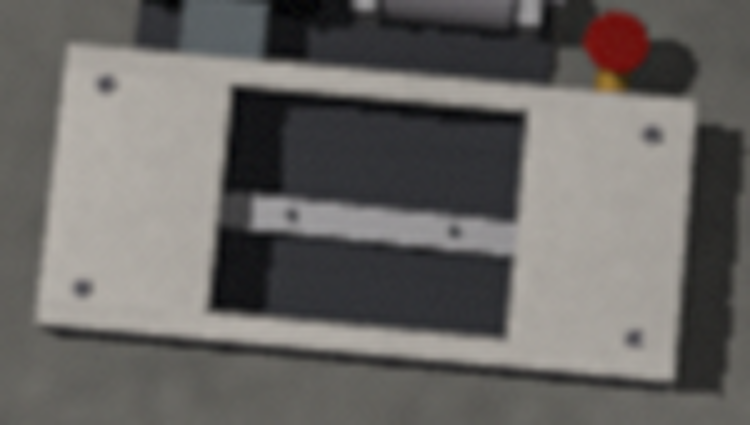

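View pics/scene_crop.png

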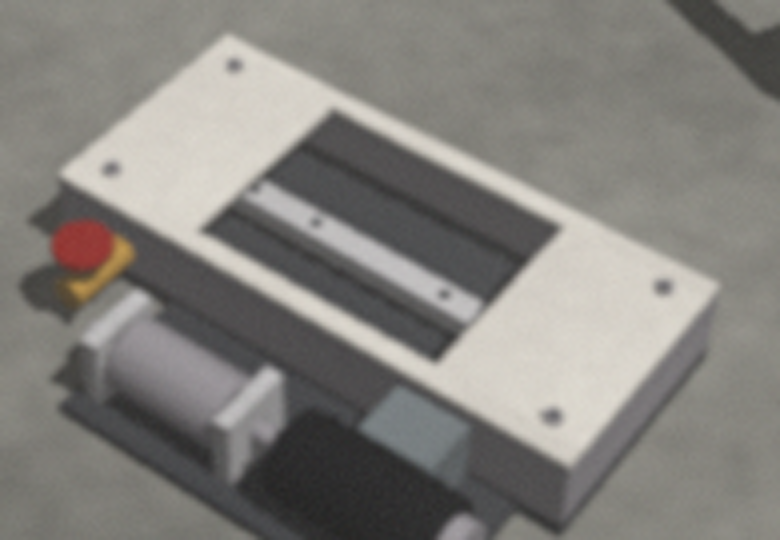

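Run:
```python
from h import *
np.set_printoptions(precision=4,suppress=True)
ct,cs=calibration("top"),calibration("scene")
T=lambda p:(p[0]/5+170-.4,p[1]/5+150-.4)
S=lambda p:(p[0]/4+205-.4,p[1]/4+175-.4)
print("top cover");P=np.array([onz(ct,T(p),.067) for p in((67,44),(695,98),(675,382),(37,325))]);print(P,P.mean(0))
print("top open");P=np.array([onz(ct,T(p),.067) for p in((232,88),(525,112),(507,337),(210,310))]);print(P,P.mean(0))
print("scene open");P=np.array([onz(cs,S(p),.067) for p in((333,110),(560,230),(437,360),(203,230))]);print(P,P.mean(0))
print("top screws",*[onz(ct,T(p),.036) for p in((292,215),(454,231))],"edges",*[onz(ct,T(p),.036) for p in((252,194),(250,232),(514,217),(514,255))])
print("scene screws",*[onz(cs,S(p),.036) for p in((255,187),(316,222),(445,294))],"edges",*[onz(cs,S(p),.036) for p in((270,180),(484,300))])
```

```text
top cover
[[ 0.6821  0.2506  0.067 ]
 [ 0.6473 -0.1283  0.067 ]
 [ 0.4752 -0.1136  0.067 ]
 [ 0.5114  0.2654  0.067 ]] [0.579  0.0685 0.067 ]
top open
[[ 0.6546  0.1509  0.067 ]
 [ 0.6391 -0.0256  0.067 ]
 [ 0.5027 -0.0139  0.067 ]
 [ 0.5198  0.1628  0.067 ]] [0.5791 0.0686 0.067 ]
scene open
[[ 0.5016 -0.0096  0.067 ]
 [ 0.5212  0.1658  0.067 ]
 [ 0.6523  0.1523  0.067 ]
 [ 0.6369 -0.0209  0.067 ]] [0.578  0.0719 0.067 ]
top screws [0.5819 0.1167 0.036 ] [0.5715 0.0178 0.036 ] edges [0.595  0.1412 0.036 ] [0.5715 0.1422 0.036 ] [ 0.58   -0.0189  0.036 ] [ 0.5565 -0.0187  0.036 ]
scene screws [ 0.5625 -0.0315  0.036 ] [0.5686 0.0188 0.036 ] [0.5795 0.1188 0.036 ] edges [ 0.5519 -0.0267  0.036 ] [0.5712 0.1416 0.036 ]
```

```bash
cat >> h.py <<'E'
np.set_printoptions(precision=4,suppress=True)
A=np.radians(6.0)
YB=np.array([np.sin(A),np.cos(A),0]); XB=np.array([np.cos(A),-np.sin(A),0])
def tgtR(tilt=0):
    M=np.column_stack([XB,[0,0,-1],YB]); return R.from_matrix(M)*R.from_rotvec([tilt,0,0])
def plan(p,Rt,n):
    s=get_state();p0=s["ee_pos"];R0=R.from_rotvec(s["tool_rot"])
    w=(R0.inv()*Rt).as_rotvec()
    print("t",s["clock"],"p",p0,"j",s["joint_pos"],"F",s["contact_force"],"w",s["width"]); print("tot shift cm (tool)",R0.inv().apply(np.asarray(p)-p0)*100,"turn",w)
    q=p0;Rc=R0
    for i in range(1,n+1):
        qn=p0+(np.asarray(p)-p0)*i/n
        print(np.round(Rc.inv().apply(qn-q)*100,2),np.round(w/n,3)); q=qn;Rc=R0*R.from_rotvec(w*i/n)
E
python3 -c "
from h import *
plan([.5755,.068,.2],tgtR(),12)"
```

```text
t 0.15 p [0.2256 0.5283 0.2126] j [ 1.0165  0.2072  1.5426 -0.      1.3935 -0.1505] F [ 0.2248 -0.0744  0.0473] w 0.9948476804908069
tot shift cm (tool) [-28.5749   1.2934 -50.2573] turn [ 0.0008  1.2717 -0.0016]
[-2.38  0.11 -4.19] [ 0.     0.106 -0.   ]
[-1.92  0.11 -4.42] [ 0.     0.106 -0.   ]
[-1.45  0.11 -4.6 ] [ 0.     0.106 -0.   ]
[-0.95  0.11 -4.72] [ 0.     0.106 -0.   ]
[-0.45  0.11 -4.8 ] [ 0.     0.106 -0.   ]
[ 0.06  0.11 -4.82] [ 0.     0.106 -0.   ]
[ 0.57  0.11 -4.78] [ 0.     0.106 -0.   ]
[ 1.07  0.1  -4.7 ] [ 0.     0.106 -0.   ]
[ 1.56  0.1  -4.56] [ 0.     0.106 -0.   ]
[ 2.04  0.1  -4.37] [ 0.     0.106 -0.   ]
[ 2.49  0.1  -4.13] [ 0.     0.106 -0.   ]
[ 2.91  0.1  -3.84] [ 0.     0.106 -0.   ]
```

```bash
python3 -m pendant '[-2.4,0,-4.2,0,0.106,0, -1.9,0,-4.4,0,0.106,0, -1.4,0,-4.6,0,0.106,0, -1,0,-4.7,0,0.106,0, -0.4,0.1,-4.8,0,0.106,0]' 0.55 5; python3 -c "
from h import *
plan([.5755,.068,.2],tgtR(),8)"
```

```text
clock: 0.78
ee_pos: [0.3718, 0.3328, 0.2098]
tool_rot: [-1.516, -0.489, 0.494]
contact_force: [0.9, 0.8, -0.5]
width: 0.558
t 0.775 p [0.3718 0.3328 0.2098] j [ 0.5571  0.0497  1.7254 -0.001   1.37   -0.0701] F [ 0.9445  0.8131 -0.4949] w 0.557902556230233
tot shift cm (tool) [  0.9474   1.0009 -33.3925] turn [ 0.002   0.7321 -0.0031]
[ 0.12  0.13 -4.17] [ 0.     0.092 -0.   ]
[ 0.5   0.12 -4.15] [ 0.     0.092 -0.   ]
[ 0.88  0.12 -4.08] [ 0.     0.092 -0.   ]
[ 1.25  0.12 -3.99] [ 0.     0.092 -0.   ]
[ 1.6   0.12 -3.86] [ 0.     0.092 -0.   ]
[ 1.95  0.12 -3.69] [ 0.     0.092 -0.   ]
[ 2.28  0.12 -3.5 ] [ 0.     0.092 -0.   ]
[ 2.59  0.12 -3.28] [ 0.     0.092 -0.   ]
```

```bash
python3 -m pendant '[0.1,0.1,-4.2,0,0.092,0, 0.5,0.1,-4.2,0,0.092,0, 0.9,0.1,-4.1,0,0.092,0, 1.2,0.1,-4,0,0.092,0, 1.6,0.1,-3.9,0,0.092,0]'; python3 -c "
from h import *
plan([.5755,.068,.2],tgtR(),4)"
```

```text
clock: 1.4
ee_pos: [0.5007, 0.1579, 0.2035]
tool_rot: [-1.57, -0.115, 0.122]
contact_force: [0.5, 0.9, -0.0]
width: 0.55
t 1.4 p [0.5007 0.1579 0.2035] j [ 0.142   0.1124  1.6712 -0.0023  1.3624 -0.0082] F [ 0.4885  0.9301 -0.0079] w 0.5497713100435923
tot shift cm (tool) [  6.0474   0.3446 -10.0093] turn [ 0.0028  0.2554 -0.0042]
[ 1.51  0.09 -2.5 ] [ 0.001  0.064 -0.001]
[ 1.67  0.09 -2.4 ] [ 0.001  0.064 -0.001]
[ 1.82  0.09 -2.29] [ 0.001  0.064 -0.001]
[ 1.96  0.09 -2.17] [ 0.001  0.064 -0.001]
```

```bash
python3 -m pendant '[1.5,0.1,-2.5,0,0.064,0, 1.7,0.1,-2.4,0,0.064,0, 1.8,0.1,-2.3,0,0.064,0, 2,0.1,-2.2,0,0.064,0, 0,0,0,0,0,0]'; python3 -c "
from h import *
plan([.5755,.068,.2],tgtR(),1)
c=calibration('wrist');cv2.imwrite('pics/w1.png',camera('wrist')[:,:,::-1])
for z in(0,):
  for dy in (-.1,-.05,0,.05,.1): print(dy,proj(c,np.array([.5755,.068,.036])+dy*YB))
"
```

```text
clock: 2.02
ee_pos: [0.5775, 0.0611, 0.197]
tool_rot: [-1.572, 0.1, -0.087]
contact_force: [-0.1, -0.2, -0.8]
width: 0.549
t 2.025 p [0.5775 0.0611 0.197 ] j [-0.0417  0.2378  1.5386 -0.0033  1.373   0.078 ] F [-0.0728 -0.2101 -0.777 ] w 0.5485960756436616
tot shift cm (tool) [-0.2814 -0.3047  0.6582] turn [ 0.0037 -0.0143 -0.0075]
[-0.28 -0.3   0.66] [ 0.004 -0.014 -0.008]
-0.1 [278.6993 293.0137]
-0.05 [277.9815 246.8189]
0 [277.2054 196.8809]
0.05 [276.3638 142.7257]
0.1 [275.4481  83.7953]
```

View pics/w1.png

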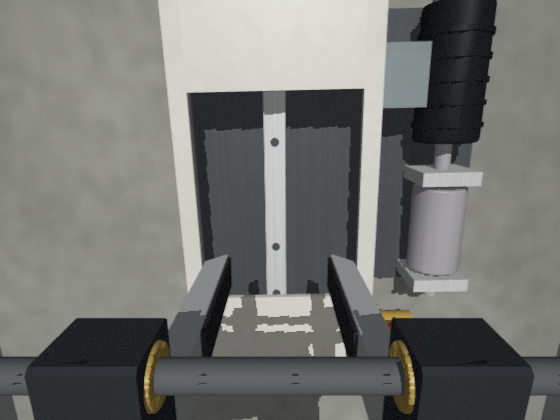

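```bash
python3 -m pendant '[-0.3,2.5,0.6,0.004,-0.014,-0.008, 0,3.5,0,0,0,0, 0,3.5,0,0,0,0, 0,3.5,0,0,0,0]'; python3 -c "
from h import *
plan([.575,.068,.024],tgtR(),2)
"
```

```text
clock: 2.58
ee_pos: [0.5747, 0.0733, 0.0679]
tool_rot: [-1.566, 0.07, -0.081]
contact_force: [-0.8, -0.5, 1.1]
width: 0.551
t 2.575 p [0.5747 0.0733 0.0679] j [-0.0242  0.3686  1.6606  0.0034  1.1052  0.0703] F [-0.7791 -0.5331  1.1357] w 0.5506088366147404
tot shift cm (tool) [ 0.0536  4.3844 -0.5442] turn [-0.0036  0.0087  0.007 ]
[ 0.03  2.19 -0.27] [-0.002  0.004  0.003]
[ 0.04  2.19 -0.27] [-0.002  0.004  0.003]
```

```bash
python3 -m pendant '[0,1.8,-0.4,-0.003,0.008,0.006, 0,1.5,0,0,0,0, 0,0.8,0,0,0,0, 0,0,0,0,0,0]'; python3 -c "
from h import *
plan([.575,.068,.024],tgtR(),1)
"
```

```text
clock: 3.08
ee_pos: [0.5718, 0.0715, 0.024]
tool_rot: [-1.568, 0.082, -0.076]
contact_force: [-0.5, 0.1, -0.1]
width: 0.547
t 3.075 p [0.5718 0.0715 0.024 ] j [-0.0263  0.4331  1.6785  0.0012  1.0334  0.0739] F [-0.4675  0.0783 -0.1019] w 0.5474137062053422
tot shift cm (tool) [ 0.3569 -0.0045 -0.3203] turn [-0.0007  0.0039 -0.0035]
[ 0.36 -0.   -0.32] [-0.001  0.004 -0.003]
```

```bash
python3 -m pendant '[0.3,0,-0.3,0,0.004,0, 0.1,0,-0.1,0,0,0, 0,0,0,0,0,0]' && python3 -m pendant '[0,0,0,0,0,0, 0,0,0,0,0,0, 0,0,0,0,0,0, 0,0,0,0,0,0, 0,0,0,0,0,0]' 0 45; python3 -c "
from h import *
plan([.575,.068,.024],tgtR(),1)
"
```

```text
clock: 3.45
ee_pos: [0.5781, 0.0666, 0.0265]
tool_rot: [-1.568, 0.081, -0.084]
contact_force: [-0.5, 0.9, 0.4]
width: 0.549
clock: 4.08
ee_pos: [0.5759, 0.0668, 0.0267]
tool_rot: [-1.568, 0.085, -0.081]
contact_force: [-1.0, -0.4, 0.2]
width: 0.207
t 4.075 p [0.5759 0.0668 0.0267] j [-0.0343  0.4348  1.6688  0.0013  1.0407  0.0704] F [-1.0026 -0.4422  0.2292] w 0.2070772154322181
tot shift cm (tool) [-0.1007  0.2687  0.1073] turn [-0.0009 -0.0007 -0.0029]
[-0.1   0.27  0.11] [-0.001 -0.001 -0.003]
```

```bash
python3 -m pendant '[0,-0.4,0,0,0,0, 0,0,-1.5,0,0,0, 0,0,-1.5,0,0,0, 0,0,-1.2,0,0,0, 0,0,0,0,0,0]'; python3 -c "
from h import *
plan([.575,.068,.030]-.048*YB,tgtR(),1)
"
```

```text
clock: 4.7
ee_pos: [0.5711, 0.021, 0.0292]
tool_rot: [-1.569, 0.086, -0.081]
contact_force: [0.2, 0.7, -3.6]
width: 0.212
t 4.7 p [0.5711 0.021  0.0292] j [-0.1148  0.4166  1.6896  0.0002  1.0381 -0.0086] F [ 0.1734  0.6649 -3.6431] w 0.2116004009413439
tot shift cm (tool) [-0.102  -0.083  -0.0834] turn [-0.0002 -0.0016 -0.0026]
[-0.1  -0.08 -0.08] [-0.    -0.002 -0.003]
```

```bash
python3 -c "
from h import *
P=np.array([.575,.068,.0])-.0518*YB; P[2]=.0572
plan(P,tgtR(.236),4)
"
```

```text
t 4.7 p [0.5711 0.021  0.0292] j [-0.1148  0.4166  1.6896  0.0002  1.0381 -0.0086] F [ 0.1734  0.6649 -3.6431] w 0.2116004009413439
tot shift cm (tool) [-0.1085 -2.803  -0.4629] turn [ 0.2358 -0.0019 -0.0024]
[-0.03 -0.7  -0.12] [ 0.059 -0.    -0.001]
[-0.03 -0.71 -0.07] [ 0.059 -0.    -0.001]
[-0.03 -0.71 -0.03] [ 0.059 -0.    -0.001]
[-0.03 -0.71  0.01] [ 0.059 -0.    -0.001]
```

```bash
python3 -m pendant '[0,-0.7,-0.1,0.059,0,0, 0,-0.7,-0.1,0.059,0,0]'; python3 -c "
from h import *
P=np.array([.575,.068,.0])-.0518*YB; P[2]=.0572
plan(P,tgtR(.236),2)
"
```

```text
clock: 4.95
ee_pos: [0.5702, 0.0195, 0.0427]
tool_rot: [-1.447, 0.079, -0.083]
contact_force: [0.4, -1.6, -3.0]
width: 0.208
t 4.95 p [0.5702 0.0195 0.0427] j [-0.1895  0.3917  1.6974  0.1383  1.0709 -0.152 ] F [ 0.4498 -1.6447 -2.9899] w 0.20795618246453734
tot shift cm (tool) [-0.0321 -1.4818 -0.1314] turn [ 0.1139 -0.0008 -0.004 ]
[-0.02 -0.74 -0.07] [ 0.057 -0.    -0.002]
[-0.01 -0.74 -0.02] [ 0.057 -0.    -0.002]
```

```bash
python3 -m pendant '[0,-0.7,-0.1,0.057,0,0, 0,-0.7,0,0.057,0,0, 0,0,0,0,0,0]'; python3 -c "
from h import *
P=np.array([.575,.068,.0])-.0518*YB; P[2]=.0572
plan(P,tgtR(.236),2)
cv2.imwrite('pics/s2.png',camera('scene')[:,:,::-1])
cv2.imwrite('pics/t2.png',camera('top')[:,:,::-1])
cv2.imwrite('pics/w2.png',camera('wrist')[:,:,::-1])
"
```

```text
clock: 5.32
ee_pos: [0.5705, 0.015, 0.0572]
tool_rot: [-1.331, 0.073, -0.089]
contact_force: [0.4, -0.5, -3.2]
width: 0.212
t 5.325 p [0.5705 0.015  0.0572] j [-0.2652  0.3781  1.6974  0.2619  1.1203 -0.2796] F [ 0.4463 -0.4991 -3.2194] w 0.21210861850229173
tot shift cm (tool) [-0.1076  0.0344  0.13  ] turn [-0.0027 -0.002  -0.0016]
[-0.05  0.02  0.06] [-0.001 -0.001 -0.001]
[-0.05  0.02  0.07] [-0.001 -0.001 -0.001]
```

View pics/s2.png

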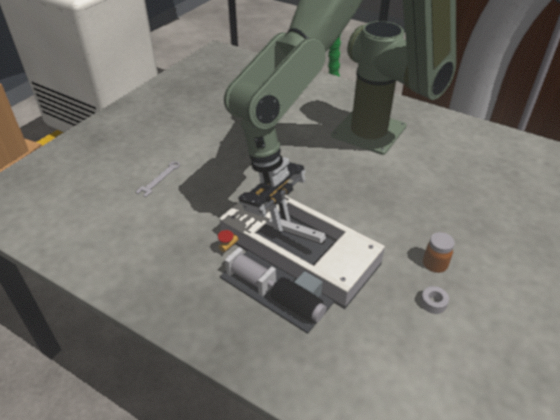

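View pics/w2.png

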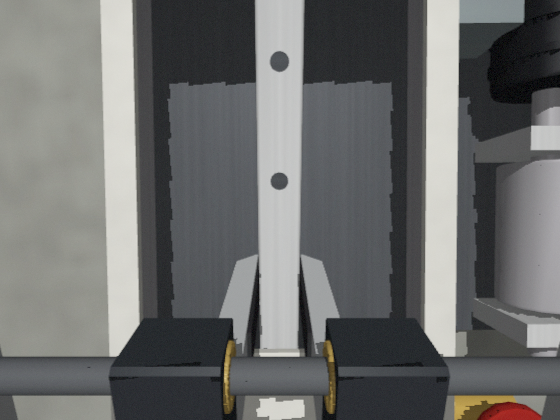

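```bash
python3 -c "
from h import *
s=get_state();Rt=R.from_rotvec(s['tool_rot']);p=s['ee_pos']
for z in (.0512,.1012,.1262):
  X=p+Rt.apply([0,-.0093,z]); print(X,proj(calibration('wrist'),X),proj(calibration('scene'),X))
im=cv2.imread('pics/s2.png');cv2.imwrite('pics/s2c.png',cv2.resize(im[180:300,205:390],None,fx=4,fy=4))
"
```

```text
[0.5748 0.0639 0.0778] [279.0633 181.9181] [297.985 226.673]
[0.5799 0.1122 0.0896] [279.1335  63.2519] [314.3765 232.04  ]
[0.5824 0.1364 0.0955] [279.1736  -4.491 ] [322.87  234.821]
```

View pics/s2c.png

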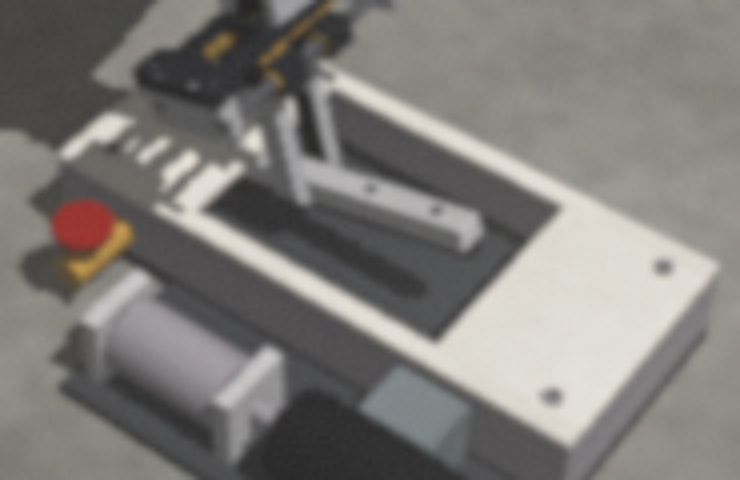

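```bash
python3 -m pendant '[-0.1,0,2,0,0,0, 0,0,2,0,0,0]'; python3 -c "
from h import *
P=np.array([.575,.068,.0])-.0518*YB; P[2]=.0572
plan(P+.094*tgtR(.236).apply([0,0,1]),tgtR(.236),2)
"
```

```text
clock: 5.72
ee_pos: [0.5722, 0.0578, 0.0657]
tool_rot: [-1.33, 0.075, -0.085]
contact_force: [0.1, -0.5, -2.8]
width: 0.21
t 5.725 p [0.5722 0.0578 0.0657] j [-0.19    0.3654  1.694   0.2643  1.1226 -0.2043] F [ 0.1414 -0.4651 -2.8439] w 0.20950490957147314
tot shift cm (tool) [ 0.1624 -0.1213  5.1785] turn [-0.0031 -0.0015 -0.0055]
[ 0.08 -0.06  2.59] [-0.002 -0.001 -0.003]
[ 0.08 -0.06  2.59] [-0.002 -0.001 -0.003]
```

```bash
python3 -m pendant '[0.1,-0.1,1.8,0,0,0, 0.1,0,1.8,0,0,0, 0,0,1.6,0,0,0, 0,0,0,0,0,0]'; python3 -c "
from h import *
P=np.array([.575,.068,.0])-.0518*YB; P[2]=.0572
plan(P+.094*tgtR(.236).apply([0,0,1]),tgtR(.236),2)
s=get_state();Rt=R.from_rotvec(s['tool_rot']);p=s['ee_pos']
M=np.array([.5785,.070,.0]);a=np.radians(5.5)
for y in(-.0093,.0147):
  for z in(-.1238,.1262):
    X=p+Rt.apply([0,y,z]);print('corner machine y',(X-M)@[np.sin(a),np.cos(a),0],'x',(X-M)@[np.cos(a),-np.sin(a),0],'z',X[2])
cv2.imwrite('pics/s3.png',cv2.resize(camera('scene')[150:310,190:400,::-1],None,fx=3.5,fy=3.5))
"
```

```text
clock: 6.22
ee_pos: [0.5795, 0.1154, 0.0806]
tool_rot: [-1.33, 0.07, -0.081]
contact_force: [0.2, 0.5, -3.5]
width: 0.212
t 6.225 p [0.5795 0.1154 0.0806] j [-0.0871  0.3598  1.6651  0.265   1.1327 -0.1026] F [ 0.1951  0.5369 -3.4943] w 0.2118279006223017
tot shift cm (tool) [ 0.0483 -0.055  -0.8105] turn [-0.0034  0.0045 -0.0062]
[ 0.02 -0.03 -0.41] [-0.002  0.002 -0.003]
[ 0.03 -0.03 -0.41] [-0.002  0.002 -0.003]
corner machine y -0.07720033529096686 x -0.0038549120223101844 z 0.06024362583203783
corner machine y 0.165665483899553 x -0.002857024899517597 z 0.11953273183143603
corner machine y -0.07150819871623326 x -0.003954460723451571 z 0.03692861626157698
corner machine y 0.1713576204742866 x -0.002956573600658985 z 0.09621772226097518
```

View pics/s3.png

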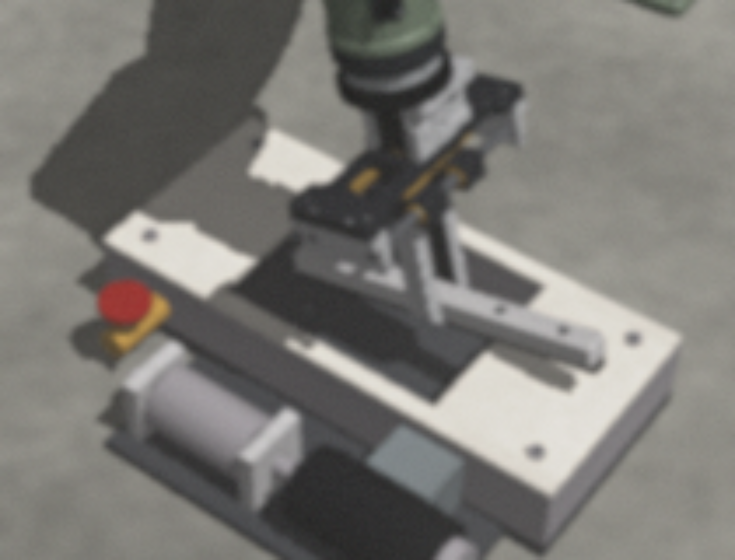

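```bash
python3 -m pendant '[0,-1.5,0.4,0,0,0, 0,-2.5,0.6,0,0,0, 0,-2.5,0.6,0,0,0]'; python3 -c "
from h import *
plan(np.array([.5785,.069,.1697+.0]),tgtR(0),5)
"
```

```text
clock: 6.65
ee_pos: [0.5775, 0.1131, 0.1474]
tool_rot: [-1.331, 0.078, -0.078]
contact_force: [-0.3, -0.6, -3.2]
width: 0.209
t 6.65 p [0.5775 0.1131 0.1474] j [-0.0908  0.2771  1.6184  0.25    1.2648 -0.0651] F [-0.3291 -0.644  -3.2287] w 0.20891025567533694
tot shift cm (tool) [ 0.5209 -3.2084 -3.7224] turn [-0.238   0.0011 -0.0125]
[ 0.1  -0.64 -0.74] [-0.048  0.    -0.003]
[ 0.11 -0.61 -0.77] [-0.048  0.    -0.003]
[ 0.11 -0.57 -0.8 ] [-0.048  0.    -0.003]
[ 0.11 -0.53 -0.83] [-0.048  0.    -0.003]
[ 0.11 -0.49 -0.85] [-0.048  0.    -0.003]
```

```bash
python3 -m pendant '[0.1,-0.8,-0.7,-0.048,0,-0.003, 0.1,-0.7,-0.8,-0.048,0,-0.003, 0.1,-0.7,-0.8,-0.048,0,-0.003, 0.1,-0.7,-0.8,-0.048,0,-0.003, 0.1,-0.6,-0.9,-0.046,0,-0.003]'; python3 -c "
from h import *
plan(np.array([.5785,.069,.176]),tgtR(0),1)
"
```

```text
clock: 7.28
ee_pos: [0.5807, 0.0619, 0.1856]
tool_rot: [-1.576, 0.08, -0.099]
contact_force: [0.2, 0.5, -3.1]
width: 0.208
t 7.275 p [0.5807 0.0619 0.1856] j [-0.0377  0.2416  1.5582 -0.0075  1.33    0.0779] F [ 0.1956  0.5112 -3.1337] w 0.20754897028711378
tot shift cm (tool) [-0.3149  0.9551  0.6834] turn [ 0.0065 -0.0091  0.0123]
[-0.31  0.96  0.68] [ 0.006 -0.009  0.012]
```

```bash
python3 -m pendant '[-0.3,0.9,0.7,0.006,-0.009,0.012, 0,0,0,0,0,0, 0,0,0,0,0,0]'; python3 -c "
from h import *
plan(np.array([.5785,.069,.176]),tgtR(0),1)
"
```

```text
clock: 7.65
ee_pos: [0.5788, 0.0691, 0.1772]
tool_rot: [-1.567, 0.083, -0.084]
contact_force: [0.9, 0.5, -3.5]
width: 0.211
t 7.65 p [0.5788 0.0691 0.1772] j [-0.031   0.2535  1.5616  0.0025  1.3258  0.0752] F [ 0.878   0.484  -3.5371] w 0.2105995414246823
tot shift cm (tool) [-0.0269  0.121  -0.013 ] turn [-0.0025 -0.0021  0.0005]
[-0.03  0.12 -0.01] [-0.003 -0.002  0.001]
```

```bash
python3 -m pendant '[0,0,0,0,0,0, 0,0,0,0,0,0, 0,0,0,0,0,0]'; python3 -c "
from h import *
s=get_state();print(s['qd']);Rt=R.from_rotvec(s['tool_rot']);p=s['ee_pos'];c=calibration('scene')
for z in(-.0988,-.0488,.0512,.1012,.1262):
  X=p+Rt.apply([0,-.0093,z]);print(X,'scene px',proj(c,X),'crop',(proj(c,X)-[190,130])*3.5,'w',proj(calibration('wrist'),X))
cv2.imwrite('pics/s4.png',cv2.resize(camera('scene')[130:310,190:400,::-1],None,fx=3.5,fy=3.2777))
cv2.imwrite('pics/s4.png',cv2.resize(camera('scene')[130:300,190:400,::-1],None,fx=3.5,fy=3.5))
cv2.imwrite('pics/w4.png',camera('wrist')[:,:,::-1])
cv2.imwrite('pics/s4f.png',camera('scene')[:,:,::-1])
"
```

```text
clock: 8.02
ee_pos: [0.5784, 0.0689, 0.1766]
tool_rot: [-1.566, 0.085, -0.084]
contact_force: [0.9, 0.5, -2.5]
width: 0.211
[-0.001  -0.0003 -0.0008  0.001  -0.0005  0.0005]
[ 0.5678 -0.0294  0.1857] scene px [266.8529 178.5525] crop [268.9852 169.9337] w [278.8719 443.3745]
[0.5732 0.0203 0.1858] scene px [283.3697 186.9463] crop [326.7939 199.3121] w [278.915  368.5097]
[0.5839 0.1198 0.1861] scene px [318.3023 204.6991] crop [449.0581 261.4467] w [279.0226 181.5738]
[0.5893 0.1695 0.1862] scene px [336.7924 214.0957] crop [513.7732 294.3349] w [279.0909  62.7823]
[0.592  0.1943 0.1863] scene px [346.311  218.9331] crop [547.0884 311.2657] w [279.13  -5.04]
```

View pics/s4.png

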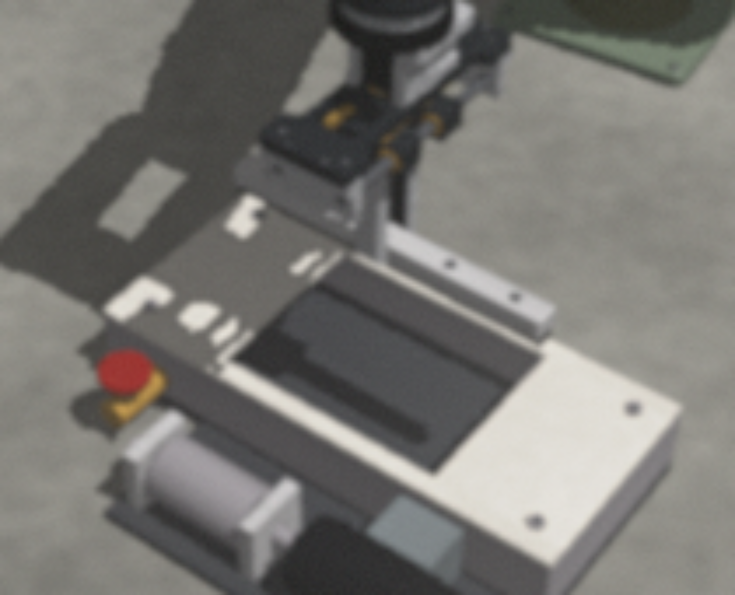

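View pics/w4.png

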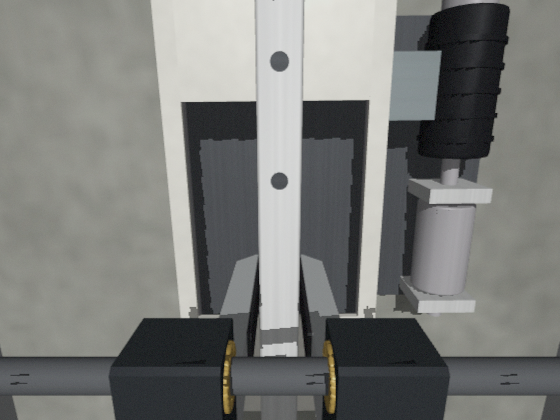

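View pics/s4f.png

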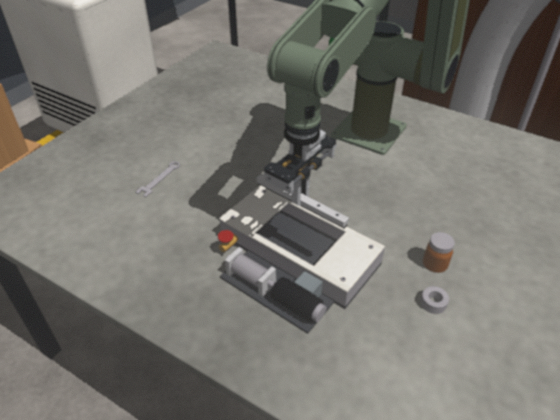

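The scene view shows the bar held clear above the cover. Its A-end corner is at crop (550,311) against a predicted (547,311), and the screws are at (450,263) and (515,296) against (449,261) and (514,294). In the wrist view the screws are at (279,61) and (279,181), as predicted for a level bar. The jar, wrench and collar are at the same pixels as in the first picture. I'm handing it in.

```bash
python3 -c "
from rig import *
print(close_job())"
```

```text
the job is handed in; nothing more can be done
None
```

The bar is out of the tray and the job is handed in at about 8.2 s on the robot's clock. The gripper is holding the bar level and still above the opening.

**What I did:** I gripped the bar at its middle and lifted it about 3 mm. I slid it about 46 mm towards −y and tilted its +y end up by about 13.5°. Then I drew it out along its own axis, raised it and levelled it.

**Last checks:**
- **Height:** the bar's centre is about 10.7 cm over the cover and its underside about 9.5 cm.
- **Level and still:** the tilt reads within about 0.3° and joint speeds are about 0.001 rad/s or less.
- **Contact:** the force reads about 2.5–3.5 N, roughly the bar's own weight, so nothing else seems to be touching it. In my readings during the threading the force stayed at about that level.
- **Grip:** the bar's screws and end show where the tool pose predicts them, within 1 pixel in the scene and wrist pictures, so it has not slipped.
- **Bystanders:** the jar, wrench and collar look unmoved in the scene picture; I judged this by eye and did not measure it.

No check failed or disagreed. The arm strayed up to about 1 cm from its targets on the way, and I corrected this where it mattered. I never saw the −y end while it was under the cover, so I took its clearance there from the bar's geometry and the force readings.

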